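# Shut the loaded casting mould on its dowels and hold it pressed

### The job

Of the two open casting moulds on the bench, one has a bare steel stud set in its empty cavity, ready for the pour; the other still holds its last casting. Take the top half that belongs to the mould with the stud (the lengths match), fit it over that mould's two dowels until the halves meet all round, and hold it pressed down with about 15 N: finish while still holding it pressed, and do not let go. Leave the stud on its seat, and leave the other mould, its top, its casting and the tools where they are.

Things in the scene. Friction and masses are not known exactly. Their poses are not given: they have to be found in the camera images.
- long_base_face (a point): long mould's lower half: aluminium 116 x 52 x 24 mm (x, y, z) on a loose 138 x 80 x 10 mm steel foot, about 1.1 kg. Point: centre of its upper face, 34 mm above the bench, amid a round cavity 39 wide, 14 deep. Dowels 8 mm thick, tapered tips, rise 18 mm from that face at x,y = (+46, 0), (-46, +14): long top fits only with its x along this x. Shut, the top's centre is 14 mm above.
- short_base_face (a point): short mould's lower half: aluminium 84 x 52 x 24 mm (x, y, z) on a loose 106 x 80 x 10 mm steel foot, about 0.9 kg. Point: centre of its upper face, 34 mm above the bench, amid a round cavity 39 wide, 14 deep. Dowels 8 mm thick, tapered tips, rise 18 mm from that face at x,y = (+32, 0), (-32, +14): short top fits only with its x along this x. Shut, the top's centre is 14 mm above.
- long_top_c (a point): long mould's loose top: aluminium block 116 x 52 x 28 mm (x, y, z), about 0.43 kg, no handle, lying on its parting face; point at its centre, half-way up. Through holes: 9.5 mm dowel bores at x,y = (+46, 0) and (-46, +14) mm, 13.5 mm pouring hole at (+11, 0). Grip it across the 52 mm.
- short_top_c (a point): short mould's loose top: aluminium block 84 x 52 x 28 mm (x, y, z), about 0.32 kg, no handle, lying on its parting face; point at its centre, half-way up. Through holes: 9.5 mm dowel bores at x,y = (+32, 0) and (-32, +14) mm, 13.5 mm pouring hole at (+11, 0). Grip it across the 52 mm.
- stud_c (a point): flanged steel stud, 14 mm tall: flange 20 mm wide and 3 mm thick, threaded shank 10 mm thick; it stands upright in the seat in the middle of one mould's cavity (the mould to shut), its top 2 mm below the parting face. Point at its centre, 7 mm above its foot.
- casting_c (a point): round pewter casting 37 mm wide that fills the other mould's cavity flush with the parting face, with a sprue rod 9 to 11 mm thick standing 29 mm up from it 11 mm off centre. Point on its axis, 9 mm above its foot (7 mm below the parting face).
- ladle: steel pouring ladle lying on the bench, bowl 68 mm wide and 30 mm tall, origin under the bowl's centre, handle 235 mm long along its +y
- jar: closed amber glass jar 54 mm wide, 75 mm tall, origin under its centre
- hammer: wooden-handled hammer 260 mm long lying on the bench, along its x
There are look-alikes about, which are no part of the job. What is shaped like the part that bears short_top_c but turquoise or yellow is not meant. Leave any green or purple look-alike of the part that bears long_top_c alone.

How it is judged:
By the outcome, as a careful person would: the job done as asked, in the order asked, and still so for the second after the job is handed in, while the arm keeps its last pose, push and grip.
It also fails if it takes over 45 s, if anything falls off the work surface, if the arm or the gripper's body presses on something with over 40 N, if the wrist force passes 120 N, or if a joint passes its speed limit or range.

### The arm

A 6-joint arm with a two-finger parallel gripper is mounted at the origin on the work surface. World frame = base frame: x ahead of the robot, y to its left, z up, the work surface at z = 0. Lengths are in m, angles in rad, forces in N, time in s.
With the tool pointing down it reaches from about 0.4 to 0.825 m from the base axis. Payload 7 kg.
Tool frame: the origin (TCP) lies at the very end of the fingers, on their centre line; the grasp point (between the pads) lies bot.tcp_to_grasp behind it (bot.tcp_to_grasp is the distance from the TCP to the grasp point, in m); z points along the fingers, y is the line along which they close (so a half turn about z gives the same grasp; the last joint's range is limited). The gripper opens to 85 mm and grips with 20 to 120 N. Pads are 22 mm wide; open, the fingers measure 114 mm over their backs; the gripper's body (76 mm by 85 mm) begins 54 mm behind the grasp point. The pads swing forward as they close: fully open they stand 13 mm farther back than shut.
Start: joints at [1.448, 0.359, 0.012, 0, -1.224, -0.288], TCP at [0.27, 0.619, 0.231] pointing down, gripper open.
Joint ranges: [-3.07, 3.07], [-1.43, 2.12], [-1.02, 1.25], [-3.03, 1.67], [-3.05, -0], [-3.03, 3.03]. Speed limits (rad/s): [2.39, 2.39, 3.01, 3.14, 3.14, 3.14].

### API

Orientations are given as a unit quaternion [w, x, y, z].
In Python, from rig import bot gives the robot as it stands. The module is installed in compiled form; this text tells all that it offers.
- The arm moves only by the tool jog_arm, never from a script. Its argument "motion" is a list that holds one entry, the list of rows, each a list of 7 numbers: the turn, a rotation vector about the tool's x, y, z in rad, then the shift along the tool's x, y, z in mm, then the closure in counts, from 0 (fully open) to 255 (shut). In form: [[[rx, ry, rz, dx, dy, dz, jaw], ...]]. A call has 1 to 10 rows; each row is the pose to reach, as a shift and turn from the pose commanded when the call began, along the tool's axes at that moment; what a row does not reach only later rows make up. A row lasts 1/10 s, in which the tool goes at most 50 mm and 8.59 degrees, less where a joint would pass 70% of its speed; a pose out of reach is approached as far as the arm can. A call with a gripper value outside its range is refused whole. The fingers move at their own pace and stop on an object; "squeeze" is the grip in N (left out, the last holds). Time passes only in rows, so rows that repeat a pose let the fingers close. It gives the time, the measured TCP pose, the force, the opening and the grip force at its end, in the units of the state.
- bot.read_state(): the state, without advancing time (a new reading comes with each control period).
- bot.grab_frame(name): name is "scene" or "top"; returns a dict with "img" (400x640x3 uint8, red, green, blue), "z_map" (400x640 float32, m along the optical axis (not along the pixel's ray), 0 where there is no reading), "camera_matrix" (3x3 intrinsics, pixels), "dist" ([k1, k2, p1, p2, k3] as OpenCV has them; the pictures are not rectified), "R" (3x3) and "t" (3): a world point X has camera coordinates R X + t. Camera axes: x right, y down, z forward; pixel columns grow to the right and rows downward; lengths in m; the calibration is good to about 2 mm. A picture is of the moment at which its call begins.
- bot.sign_off(): hands the job in; it is judged then, once.
Trained networks look in a picture, given as the dict that the camera call returned (one of the last four; its "shot" number tells which), for a name from the list of things; names that differ only in an ending like _2 or _b are one class to them, and where a whole thing is asked for, a point or a joint stands for the part that bears it (a point fixed in the world has none). Each returns a list of dicts, best first, with "confidence" (0 to 1); they miss things now and then, are a little off and sometimes report something else, mostly with a low value. They report only what shows in the picture. A call takes as long as a camera call. They do not tell look-alikes from the thing itself.
- bot.recognise(name, picture): "at" ([x, y, z] in m, in world coordinates, good to about 4 mm: the middle of the surface that is visible of it).
- bot.place_of(name, picture): "at" ([x, y, z] in m, in world coordinates, good to about 4 mm: a listed point, or the origin of a listed thing).
The state is a dict: "clock": time; "qpos": joint angles; "qvel": joint speeds; "joint_efforts": joint torques, N m; "eef_pos": TCP position; "tcp_rot": TCP orientation; "ft_force": force on the tool from outside, world axes, zero at the start; "ft_torque": the same for the moment, N m; "grip_width": finger opening in m; "grasp_force": force on a finger pad.
Only numpy, scipy, OpenCV 4.12 (cv2) and the standard library are available. Lean on these libraries where they do the work, as an engineer would, in place of code of your own. Each camera call takes 0.05 s, during which the arm holds its last target. There are 200 camera calls.

## Working session

There is one attempt and no reset: what is moved stays moved. The work goes in short steps, Python scripts to look and compute and a tool call to move; the robot and the scene stay as the last step left them, time stands still between calls to the robot, and variables do not carry over. Pictures are saved under pics/ and viewed, at most 10 in all, crops included, and the job is handed in when it is done.

Besides the shell and the picture viewer there is one more tool, called in YAML: its name, and indented under it one key for each argument. jog_arm: Moves the arm, as the interface text tells. Its arguments: {"type":"object","properties":{"motion":{"type":"array","items":{"type":"array","items":{"type":"array","items":{"type":"number"}}}},"squeeze":{"type":"number"}},"required":["motion"]}

```bash
mkdir -p pics; cat > h.py <<'E'
from rig import bot
import numpy as np, cv2
def save(f,n,box=None,s=1):
    im=f["img"][:,:,::-1]
    if box: im=im[box[1]:box[3],box[0]:box[2]]
    cv2.imwrite("pics/"+n,cv2.resize(im,None,fx=s,fy=s,interpolation=cv2.INTER_CUBIC))
def proj(f,X): return cv2.projectPoints(np.float64(X).reshape(-1,3),cv2.Rodrigues(f["R"])[0],f["t"],f["camera_matrix"],np.array(f["dist"]))[0].reshape(-1,2)
def atz(f,uv,z):
    n=cv2.undistortPoints(np.float64(uv).reshape(-1,1,2),f["camera_matrix"],np.array(f["dist"])).reshape(-1,2)
    d=np.c_[n,np.ones(len(n))]@f["R"]; c=-f["R"].T@f["t"]
    return c+d*((z-c[2])/d[:,2])[:,None]
def deproj(f):
    h,w=f["z_map"].shape; uv=np.stack(np.meshgrid(np.arange(w),np.arange(h)),-1).reshape(-1,1,2).astype(float)
    n=cv2.undistortPoints(uv,f["camera_matrix"],np.array(f["dist"])).reshape(-1,2)
    P=(np.c_[n,np.ones(len(n))]*f["z_map"].reshape(-1,1)-f["t"])@f["R"]
    return P.reshape(h,w,3)
E
python3 - <<'E'
from h import *
t=bot.grab_frame("top"); s=bot.grab_frame("scene")
save(t,"t1.png"); save(s,"s1.png")
for n in ["long_base_face","short_base_face","long_top_c","short_top_c","stud_c","casting_c"]:
  for k,f in (("top",t),("scene",s)):
    for r in bot.place_of(n,f): print(n,k,np.round(r["at"],3),round(r["confidence"],2),proj(f,r["at"]).round()[0])
print(bot.tcp_to_grasp, bot.read_state())
E
```

```text
long_base_face top [0.591 0.098 0.033] 0.57 [261. 179.]
long_base_face scene [0.589 0.098 0.036] 0.83 [376. 211.]
long_base_face scene [0.48  0.358 0.014] 0.67 [458. 199.]
short_base_face top [ 0.506 -0.108  0.031] 0.74 [344. 212.]
short_base_face scene [ 0.5   -0.111  0.032] 0.78 [312. 189.]
short_base_face scene [ 0.686 -0.293  0.001] 0.62 [244. 232.]
long_top_c top [0.475 0.359 0.012] 0.96 [159. 226.]
long_top_c top [0.318 0.33  0.013] 0.77 [168. 289.]
long_top_c top [0.429 0.216 0.014] 0.63 [214. 244.]
long_top_c scene [0.481 0.357 0.014] 0.86 [458. 199.]
long_top_c scene [0.427 0.21  0.016] 0.68 [412. 185.]
long_top_c scene [0.319 0.328 0.014] 0.6 [445. 167.]
short_top_c top [ 0.553 -0.348  0.012] 0.77 [436. 195.]
short_top_c top [ 0.411 -0.361  0.012] 0.69 [444. 250.]
short_top_c top [ 0.54  -0.476  0.014] 0.68 [486. 200.]
short_top_c scene [ 0.54  -0.478  0.014] 0.81 [200. 193.]
short_top_c scene [ 0.408 -0.36   0.016] 0.74 [245. 170.]
short_top_c scene [ 0.549 -0.348  0.013] 0.61 [238. 198.]
stud_c top [0.585 0.095 0.027] 0.44 [263. 182.]
stud_c scene [0.583 0.093 0.029] 0.54 [374. 211.]
casting_c top [ 0.5   -0.106  0.028] 0.63 [343. 215.]
casting_c scene [ 0.506 -0.11   0.026] 0.43 [312. 191.]
0.0187 {'clock': 0.7, 'qpos': array([ 1.44811890e+00,  3.58554652e-01,  1.19121515e-02,  2.64986101e-06,
       -1.22409338e+00, -2.88107640e-01]), 'qvel': array([-0.00085875, -0.00031977,  0.00013225,  0.00025777,  0.00112938,
       -0.00044296]), 'joint_efforts': array([ 6.55917156e-04, -5.82758367e+01,  2.93597478e+01,  6.94028065e+00,
       -7.02260568e-04, -2.91001083e-05]), 'eef_pos': array([0.26955257, 0.61882701, 0.23133737]), 'tcp_rot': array([-3.02226272e-05,  9.78981094e-01, -2.03951018e-01, -1.25520135e-06]), 'ft_force': array([-1.29088967, -0.17757148,  0.84801954]), 'ft_torque': array([ 0.00198181,  0.03122273, -0.02806858]), 'grasp_force': 0.0, 'grip_width': 0.08527176328528645}
```

View pics/t1.png

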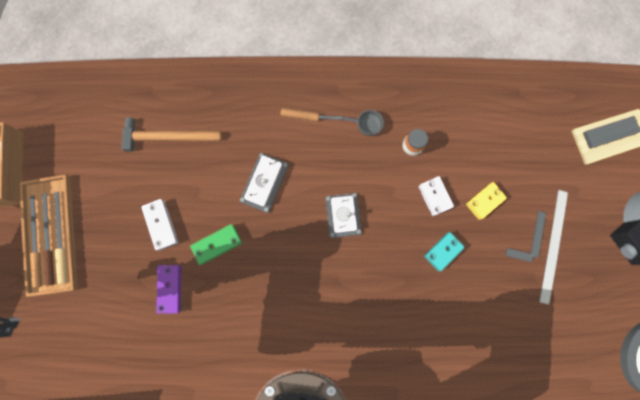

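View pics/s1.png

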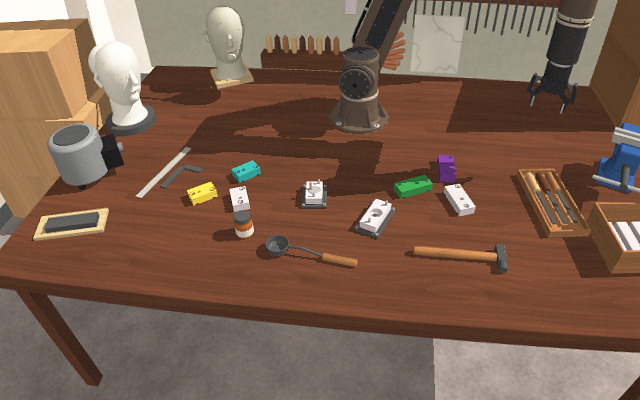

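Both pictures: the open moulds are at top px (261,179), long, and (344,212), short. Candidates for the long top are white (159,226), green (214,244) and purple (168,289). Green and purple are ruled out, so I choose white. I'll check this, the stud and the hole layout in one crop.

```bash
python3 - <<'E'
from h import *
t=bot.grab_frame("top"); s=bot.grab_frame("scene")
def c(f,b,s,wh):
    return cv2.resize(f["img"][b[1]:b[3],b[0]:b[2],::-1],wh,interpolation=cv2.INTER_CUBIC)
a=np.vstack([np.hstack([c(t,(130,190,190,260),0,(240,280)),c(t,(235,145,295,215),0,(240,280)),c(t,(315,180,375,250),0,(240,280))]),
 np.hstack([c(s,(430,170,490,230),0,(240,240)),c(s,(346,182,406,242),0,(240,240)),c(s,(284,162,344,222),0,(240,240))])])
cv2.imwrite("pics/c1.png",a)
P=deproj(t)
for nm,c0,z0,z1,tz in (("top",(.478,.358),.022,.034,.028),("base",(.59,.098),.030,.037,.034)):
    z=P[...,2]; m=(np.hypot(P[...,0]-c0[0],P[...,1]-c0[1])<.085)&(z>z0)&(z<z1)&(t["img"].min(2)>110)
    q=P[m][:,:2]; r=cv2.minAreaRect((q*1000).astype(np.float32)); print(nm,m.sum(),r,np.median(P[m][:,2]))
    # color-based
    uv=np.argwhere((t["img"].min(2)>150)&(np.hypot(P[...,0]-c0[0],P[...,1]-c0[1])<.085))[:,::-1]
    X=atz(t,uv,tz)[:,:2]*1000; print(len(uv),cv2.minAreaRect(X.astype(np.float32)))
E
```

```text
top 903 ((477.50311279296875, 357.2501220703125), (118.30451965332031, 53.629268646240234), 21.858585357666016) 0.026762995202939125
1064 ((477.5663146972656, 357.253662109375), (121.46067810058594, 57.38994598388672), 21.129589080810547)
base 659 ((588.2532958984375, 94.5176010131836), (53.14690399169922, 116.65856170654297), 68.08389282226562) 0.03300424723067389
1119 ((583.1334838867188, 92.65557861328125), (71.12480926513672, 127.5123519897461), 67.68560791015625)
```

View pics/c1.png

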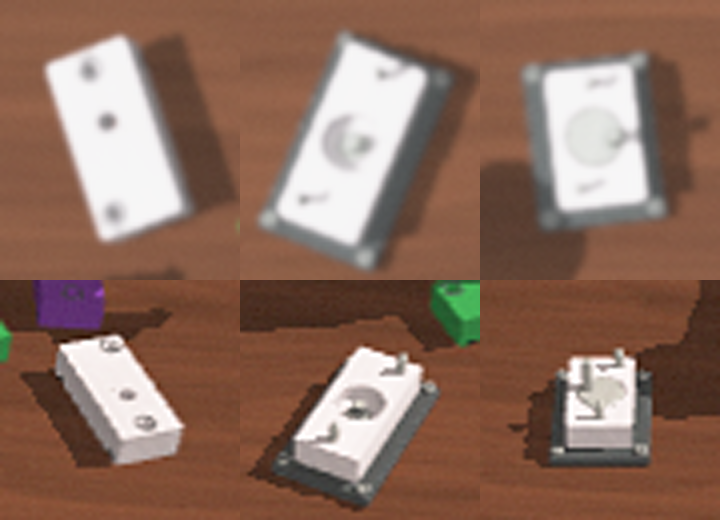

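The top crop confirms it. The middle mould (centre about (261,179)) is the long one, with the stud in an open cavity. The right mould holds the casting and sprue. The white block at (159,225) has its pouring hole nearer the upper bore, so its x axis points to yaw +21.9°. The base's offset dowel is at the lower left, so its x axis is at yaw −21.9°.

```bash
cat >> h.py <<'E'
from scipy.spatial.transform import Rotation as Ro
def cur():
    s=bot.read_state(); q=s["tcp_rot"]; return np.array(s["eef_pos"]),Ro.from_quat([q[1],q[2],q[3],q[0]])
def go(pos,yaw):
    p,R=cur(); y=np.radians(yaw)
    T=Ro.from_matrix(np.array([[np.cos(y),np.sin(y),0],[np.sin(y),-np.cos(y),0],[0,0,-1.]]))
    print("row",(R.inv()*T).as_rotvec().round(4),(R.inv().apply(np.array(pos)-p)*1000).round(2))
def rect(f,c0,z0,z1):
    P=deproj(f);z=P[...,2]; m=(np.hypot(P[...,0]-c0[0],P[...,1]-c0[1])<.085)&(z>z0)&(z<z1)&(f["img"].min(2)>110)
    return cv2.minAreaRect((P[m][:,:2]*1000).astype(np.float32))
E
python3 - <<'E'
from h import *
go([.4775,.3573,.10],21.9)
for i in range(2):
    t=bot.grab_frame("top"); print(rect(t,(.478,.358),.022,.034),rect(t,(.59,.096),.03,.037))
E
```

```text
row [-0.     0.    -0.793] [295.08 156.73 131.3 ]
((477.8776550292969, 357.47491455078125), (119.03575134277344, 53.96415328979492), 21.316635131835938) ((588.342529296875, 94.57868957519531), (52.869789123535156, 116.46260833740234), 67.96807098388672)
((477.6505432128906, 357.32379150390625), (118.6554946899414, 54.516639709472656), 22.836009979248047) ((588.3338623046875, 94.76223754882812), (52.9600830078125, 116.4443130493164), 67.97108459472656)
```

jog_arm:
  motion:
    - [[0,0,-0.793,295,156.7,131,0],[0,0,-0.793,295,156.7,131,0],[0,0,-0.793,295,156.7,131,0],[0,0,-0.793,295,156.7,131,0],[0,0,-0.793,295,156.7,131,0],[0,0,-0.793,295,156.7,131,0],[0,0,-0.793,295,156.7,131,0],[0,0,-0.793,295,156.7,131,0],[0,0,-0.793,295,156.7,131,0],[0,0,-0.793,295,156.7,131,0]]
  squeeze: 60

```text
clock: 1.9
eef_pos: [0.4777, 0.3579, 0.1007]
tcp_rot: [-0.0, 0.982, 0.19, 0.0]
ft_force: [-0.6, 0.2, 0.2]
grip_width: 0.0856
grasp_force: 0.0
```

jog_arm:
  motion:
    - [[0,0,0,0,0.4,30,0],[0,0,0,0,0.4,60,0],[0,0,0,0,0.4,80,0],[0,0,0,0,0.4,90,0],[0,0,0,0,0.4,97,0],[0,0,0,0,0.4,97,0],[0,0,0,0,0.4,97,0]]

```text
clock: 2.6
eef_pos: [0.4779, 0.3579, 0.0043]
tcp_rot: [-0.0, 0.982, 0.19, 0.001]
ft_force: [1.1, 0.6, 0.8]
grip_width: 0.0853
grasp_force: 0.0
```

jog_arm:
  motion:
    - [[0,0,0,0,0,0,255],[0,0,0,0,0,0,255],[0,0,0,0,0,0,255],[0,0,0,0,0,0,255],[0,0,0,0,0,0,255],[0,0,0,0,0,0,255],[0,0,0,0,0,0,255],[0,0,0,0,0,0,255]]
  squeeze: 60

```text
clock: 3.4
eef_pos: [0.478, 0.3575, 0.0044]
tcp_rot: [-0.0, 0.982, 0.19, 0.001]
ft_force: [-2.0, -0.1, 7.9]
grip_width: 0.0511
grasp_force: 63.8
```

jog_arm:
  motion:
    - [[0,0,0,0,0,-15,255],[0,0,0,0,0,-40,255],[0,0,0,0,0,-70,255],[0,0,0,0,0,-95,255],[0,0,0,0,0,-110,255],[0,0,0,0,0,-110,255],[0,0,0,0,0,-110,255]]

```text
clock: 4.1
eef_pos: [0.4771, 0.3565, 0.1126]
tcp_rot: [0.0, 0.982, 0.19, -0.0]
ft_force: [-0.6, -0.1, -4.7]
grip_width: 0.0508
grasp_force: 63.8
```

```bash
python3 - <<'E'
from h import *
t=bot.grab_frame("top"); p,R=cur(); print(p,R.as_matrix().round(4).tolist(), bot.read_state()["ft_force"],bot.read_state()["ft_torque"])
zt=p[2]-.0044+.028
for i in range(2): print(rect(t,p[:2],zt-.006,zt+.006)); t=bot.grab_frame("top")
go([.5883,.0946,.115],-22.0)
s=bot.grab_frame("scene")
a=[cv2.resize(f["img"][int(v)-45:int(v)+45,int(u)-60:int(u)+60,::-1],(480,360)) if 0 else cv2.resize(f["img"][max(0,int(v)-50):int(v)+40,int(u)-50:int(u)+50,::-1],(400,360),interpolation=cv2.INTER_CUBIC) for f in (t,s) for u,v in proj(f,p)]
cv2.imwrite("pics/c2.png",np.hstack(a))
E
```

```text
[0.47686498 0.35617763 0.11197361] [[0.9281, 0.3724, -0.0016], [0.3724, -0.9281, -0.0013], [-0.002, 0.0006, -1.0]] [ 0.07367196 -0.28037761 -4.03482732] [-0.03879842  0.0585598  -0.03967071]
((478.82073974609375, 354.87646484375), (117.36396789550781, 59.434608459472656), 18.490402221679688)
((478.2762451171875, 355.4438781738281), (117.37767028808594, 59.78163146972656), 22.6529541015625)
row [0.0019 0.0018 0.7658] [  5.83 284.27  -2.93]
```

View pics/c2.png

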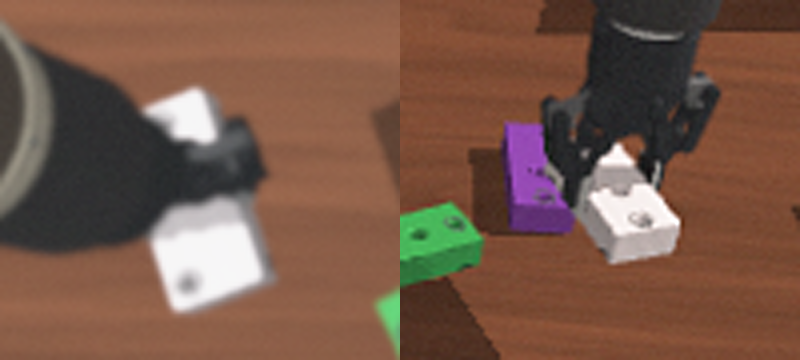

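The block is held level in the jaws. Its lower bore shows at about (188,283) in the left crop, and the jaws are across the 52 mm. Now I carry it over the long base.

jog_arm:
  motion:
    - [[0,0,0.13,1,40,-3,255],[0,0,0.26,2,85,-3,255],[0,0,0.39,3,130,-3,255],[0,0,0.52,4,175,-3,255],[0.001,0.001,0.64,5,220,-3,255],[0.002,0.002,0.72,5.8,260,-3,255],[0.002,0.002,0.766,5.8,284.3,-3,255],[0.002,0.002,0.766,5.8,284.3,-3,255],[0.002,0.002,0.766,5.8,284.3,-3,255],[0.002,0.002,0.766,5.8,284.3,-3,255]]

```text
clock: 5.3
eef_pos: [0.5887, 0.0958, 0.1158]
tcp_rot: [-0.001, 0.982, -0.19, 0.0]
ft_force: [0.1, -0.7, -3.8]
grip_width: 0.0507
grasp_force: 64.1
```

```bash
python3 - <<'E'
from h import *
p,R=cur(); print(p,R.as_matrix().round(4).tolist())
zt=p[2]-.0044+.028
for i in range(3): t=bot.grab_frame("top");print(rect(t,p[:2],zt-.006,zt+.006))
p,R=cur(); print(p); go([.5883,.0946,.115],-22.0)
s=bot.grab_frame("scene")
b=[proj(f,p)[0] for f in (t,s)]
cv2.imwrite("pics/c3.png",np.hstack([cv2.resize(f["img"][int(v)-40:int(v)+50,int(u)-50:int(u)+50,::-1],(400,360),interpolation=cv2.INTER_CUBIC) for f,(u,v) in zip((t,s),b)])); print(b)
E
```

```text
[0.58865154 0.09576404 0.11577124] [[0.9275, -0.3737, 0.0011], [-0.3737, -0.9275, 0.0017], [0.0004, -0.002, -1.0]]
((583.767333984375, 87.432861328125), (58.9517936706543, 123.83248138427734), 52.868385314941406)
((586.5475463867188, 90.82024383544922), (55.12059783935547, 121.1264419555664), 59.67728042602539)
((583.0625, 87.01689910888672), (57.35932159423828, 124.9584732055664), 53.13901901245117)
[0.58873782 0.096253   0.11619747]
row [-0.0025 -0.001   0.0017] [0.21 1.7  1.19]
[array([257.66555368, 172.70698429]), array([376.54347988, 191.05258814])]
```

View pics/c3.png

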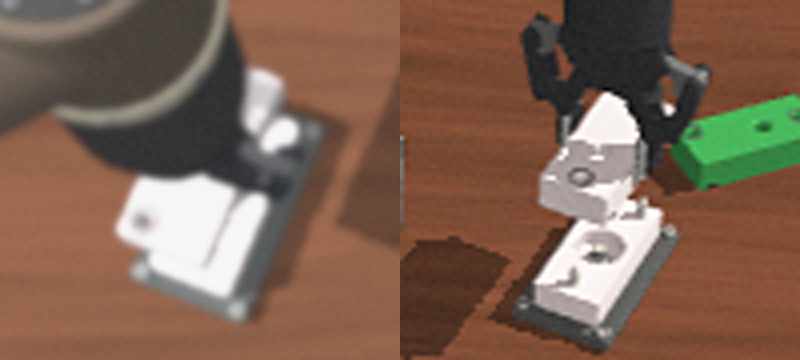

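The scene crop shows the held top squarely above the base. The base's near dowel is at about (570,277), the far one at about (637,207), and the stud is in the cavity at about (600,255). Next I compare the end and side faces of both in the same depth map, so calibration bias cancels.

```bash
python3 - <<'E'
from h import *
p,R=cur(); c=np.array([.5883,.0946]); y=np.radians(-22); X=np.array([np.cos(y),np.sin(y)]); Y=np.array([-X[1],X[0]])
zb=p[2]-.0044
acc={}
for n in ("scene","scene","scene","top"):
  f=bot.grab_frame(n); P=deproj(f); w=f["img"].min(2)>60
  u=(P[...,:2]-c)@X*1e3; v=(P[...,:2]-c)@Y*1e3; z=P[...,2]
  for nm,z0,z1,tz in (("base",.014,.031,.034),("block",zb+.004,zb+.024,zb+.028)):
    b=(z>z0)&(z<z1)&w
    o=[n,nm]
    m=b&(abs(v)<20)&(u>50)&(u<66)
    if m.sum()>5:
        k=np.polyfit(v[m],u[m],1); o+=["+x",m.sum(),np.median(u[m]).round(2),u[m].std().round(2),"slope",k.round(3)]
    for sg in (1,-1):
        m=b&(abs(u)<50)&(sg*v>20)&(sg*v<34)
        if m.sum()>5: o+=["y%d"%sg,m.sum(),np.median(v[m]).round(2),v[m].std().round(2)]
    m=(abs(z-tz)<.005)&w&(abs(u)<62)&(abs(v)<32)
    if m.sum()>5: o+=["face z",(np.median(z[m])-tz).round(4),m.sum(),"u",np.percentile(u[m],[1,99]).round(1),"v",np.percentile(v[m],[1,99]).round(1)]
    print(*o)
print(p, ((p[:2]-c)@X*1e3,(p[:2]-c)@Y*1e3))
E
```

```text
scene base +x 52 57.11 2.07 slope [-3.7000e-02  5.7284e+01] y1 64 29.44 2.79 face z -0.0017 313 u [-56.   59.8] v [-21.6  30.6]
scene block +x 68 57.58 2.06 slope [1.900e-02 5.771e+01] y1 32 30.54 1.57 y-1 8 -24.18 4.48 face z -0.0016 382 u [-51.1  59.6] v [-22.5  30.8]
scene base +x 56 56.59 2.01 slope [-7.0000e-03  5.6519e+01] y1 78 28.97 2.93 face z -0.0018 310 u [-56.6  59.5] v [-21.6  30.3]
scene block +x 69 57.53 2.09 slope [2.1000e-02 5.7285e+01] y1 32 30.12 2.69 y-1 6 -27.78 3.33 face z -0.0013 387 u [-50.   60.4] v [-25.6  30.6]
scene base +x 49 56.68 1.98 slope [8.0000e-03 5.6572e+01] y1 63 29.79 2.68 y-1 9 -22.18 1.15 face z -0.0015 311 u [-56.3  59.6] v [-22.4  30.5]
scene block +x 74 57.78 2.17 slope [3.6000e-02 5.7578e+01] y1 34 30.42 2.24 y-1 6 -28.45 3.52 face z -0.0015 378 u [-51.3  59.7] v [-23.3  30.5]
top base y-1 31 -25.93 1.92 face z -0.0011 226 u [-58.1  56.6] v [-26.4  23.7]
top block y-1 52 -25.01 1.79 face z -0.0011 506 u [-57.   57.7] v [-25.1  27.3]
[0.58880025 0.09622992 0.11628645] (np.float64(-0.14674964171676802), np.float64(1.6986303125470075))
```

Both cameras agree: the block sits +0.85 mm in x and about +0.95 mm in y relative to the base. I correct that while descending to just above the dowel tips.

jog_arm:
  motion:
    - [[-0.002,-0.001,0,-0.8,0.9,20,255],[-0.002,-0.001,0,-0.8,0.9,40,255],[-0.002,-0.001,0,-0.8,0.9,50,255],[-0.002,-0.001,0,-0.8,0.9,55,255],[-0.002,-0.001,0,-0.8,0.9,55,255],[-0.002,-0.001,0,-0.8,0.9,55,255]]

```text
clock: 6.3
eef_pos: [0.5886, 0.0951, 0.062]
tcp_rot: [-0.0, 0.982, -0.191, 0.001]
ft_force: [-0.3, 0.0, -3.3]
grip_width: 0.0507
grasp_force: 64.0
```

```bash
cat > m.py <<'E'
from h import *
c=np.array([.5883,.0946]); y=np.radians(-22); X=np.array([np.cos(y),np.sin(y)]); Y=np.array([-X[1],X[0]])
def st():
    p,R=cur(); s=bot.read_state(); f=s["ft_force"]; t=s["ft_torque"]
    print("uvz",((p[:2]-c)@X*1e3).round(2),((p[:2]-c)@Y*1e3).round(2),(p[2]*1e3).round(2),"R",R.as_matrix().round(4).tolist(),"Fuvz",(f[:2]@X).round(1),(f[:2]@Y).round(1),f[2].round(1),"T",(t[:2]@X).round(2),(t[:2]@Y).round(2),t[2].round(2),"clk",s["clock"])
E
python3 - <<'E'
from m import *
st(); p,R=cur(); zb=p[2]-.0044
for n in ("scene","scene","scene","top","top","top"):
  f=bot.grab_frame(n); P=deproj(f); w=f["img"].min(2)>60
  u=(P[...,:2]-c)@X*1e3; v=(P[...,:2]-c)@Y*1e3; z=P[...,2]
  for nm,z0,z1 in (("base",.014,.031),("block",zb+.004,zb+.024)):
    b=(z>z0)&(z<z1)&w; o=[n,nm]
    m=b&(abs(v)<20)&(u>50)&(u<66)
    if m.sum()>5: o+=["+x",m.sum(),np.median(u[m]).round(2)]
    for sg in (1,-1):
        m=b&(abs(u)<50)&(sg*v>20)&(sg*v<34)
        if m.sum()>15: o+=["y%d"%sg,m.sum(),np.median(v[m]).round(2)]
    print(*o)
s=bot.grab_frame("scene"); a,b=proj(s,p)[0]
save(s,"c4.png",(int(a)-45,int(b)-30,int(a)+45,int(b)+45),7); st()
E
```

```text
uvz 0.06 0.56 61.97 R [[0.9273, -0.3743, 0.0012], [-0.3743, -0.9273, 0.0007], [0.0008, -0.0011, -1.0]] Fuvz -0.3 -0.1 -3.3 T 0.01 -0.01 -0.07 clk 6.3
scene base +x 52 57.24 y1 57 29.47
scene block +x 61 58.38 y1 40 29.62
scene base +x 53 56.92 y1 65 29.27
scene block +x 61 58.22 y1 32 29.55
scene base +x 51 57.36 y1 62 29.58
scene block +x 60 57.83 y1 37 29.64
top base y-1 54 -25.75
top block y-1 42 -25.65
top base y-1 41 -25.8
top block y-1 49 -25.83
top base y-1 41 -25.76
top block y-1 50 -25.88
uvz -0.23 0.33 61.7 R [[0.9272, -0.3744, 0.0009], [-0.3744, -0.9272, 0.0008], [0.0005, -0.001, -1.0]] Fuvz -0.3 0.4 -3.5 T -0.07 0.04 -0.03 clk 6.65
```

View pics/c4.png

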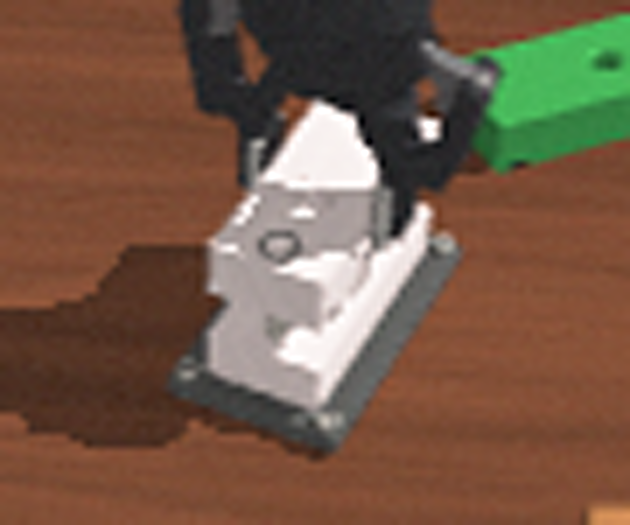

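The crop shows the top just above the near dowel at about (275,325). Lateral y now agrees, but x is still about 0.9 mm too far out. I correct x, then step down onto the tapered tips.

jog_arm:
  motion:
    - [[0,0,0,-0.9,0,0,255],[0,0,0,-0.9,0,2,255],[0,0,0,-0.9,0,4,255],[0,0,0,-0.9,0,6,255],[0,0,0,-0.9,0,8,255],[0,0,0,-0.9,0,9,255],[0,0,0,-0.9,0,9,255]]

```text
clock: 7.35
eef_pos: [0.5871, 0.0952, 0.052]
tcp_rot: [-0.0, 0.982, -0.191, -0.0]
ft_force: [-0.1, -0.3, -3.6]
grip_width: 0.0506
grasp_force: 64.0
```

```bash
python3 -c "
from m import *
st()"
```

```text
uvz -1.35 0.09 52.04 R [[0.9272, -0.3745, -0.0001], [-0.3745, -0.9272, 0.0003], [-0.0002, -0.0002, -1.0]] Fuvz 0.0 -0.3 -3.6 T -0.04 0.02 -0.01 clk 7.35
```

jog_arm:
  motion:
    - [[0,0,0,0,0,1,255],[0,0,0,0,0,2,255],[0,0,0,0,0,3,255],[0,0,0,0,0,4,255],[0,0,0,0,0,5,255],[0,0,0,0,0,5,255]]

```text
clock: 7.95
eef_pos: [0.5872, 0.0953, 0.0472]
tcp_rot: [-0.0, 0.982, -0.191, 0.0]
ft_force: [0.3, -0.3, -3.7]
grip_width: 0.0509
grasp_force: 64.1
```

```bash
python3 -c "
from m import *
st()"
```

```text
uvz -1.26 0.21 47.18 R [[0.9272, -0.3745, 0.0002], [-0.3745, -0.9272, 0.0004], [0.0001, -0.0005, -1.0]] Fuvz 0.4 -0.1 -3.7 T 0.01 -0.01 -0.02 clk 7.95
```

jog_arm:
  motion:
    - [[0,0,0,0,0,1,255],[0,0,0,0,0,2,255],[0,0,0,0,0,3,255],[0,0,0,0,0,4,255],[0,0,0,0,0,5,255],[0,0,0,0,0,6,255],[0,0,0,0,0,7,255],[0,0,0,0,0,7,255]]

```text
clock: 8.75
eef_pos: [0.5872, 0.0953, 0.0402]
tcp_rot: [-0.0, 0.982, -0.191, 0.0]
ft_force: [-0.4, -0.1, -4.0]
grip_width: 0.0507
grasp_force: 64.1
```

```bash
python3 -c "
from m import *
st()"
```

```text
uvz -1.25 0.22 40.17 R [[0.9272, -0.3745, 0.0002], [-0.3745, -0.9272, 0.0004], [0.0, -0.0005, -1.0]] Fuvz -0.3 -0.2 -4.0 T 0.05 -0.04 0.02 clk 8.75
```

jog_arm:
  motion:
    - [[0,0,0,0,0,0.4,255],[0,0,0,0,0,0.8,255],[0,0,0,0,0,1.2,255],[0,0,0,0,0,1.4,255],[0,0,0,0,0,1.4,255]]

```text
clock: 9.25
eef_pos: [0.5872, 0.0953, 0.0389]
tcp_rot: [-0.0, 0.982, -0.191, 0.0]
ft_force: [0.8, -0.3, -3.7]
grip_width: 0.0511
grasp_force: 64.1
```

jog_arm:
  motion:
    - [[0,0,0,0,0,0.2,255],[0,0,0,0,0,0.4,255],[0,0,0,0,0,0.4,255],[0,0,0,0,0,0.4,255]]

```text
clock: 9.65
eef_pos: [0.5872, 0.0953, 0.0385]
tcp_rot: [-0.0, 0.982, -0.191, 0.0]
ft_force: [-0.1, 0.2, -3.6]
grip_width: 0.0507
grasp_force: 64.1
```

jog_arm:
  motion:
    - [[0,0,0,0,0,0.2,255],[0,0,0,0,0,0.4,255],[0,0,0,0,0,0.4,255],[0,0,0,0,0,0.4,255]]

```text
clock: 10.05
eef_pos: [0.5872, 0.0953, 0.0384]
tcp_rot: [-0.0, 0.982, -0.191, 0.0]
ft_force: [-1.4, 0.3, 2.5]
grip_width: 0.0508
grasp_force: 64.6
```

jog_arm:
  motion:
    - [[0,0,0,0,0,0.2,255],[0,0,0,0,0,0.3,255],[0,0,0,0,0,0.3,255],[0,0,0,0,0,0.3,255]]

```text
clock: 10.45
eef_pos: [0.5872, 0.0953, 0.0384]
tcp_rot: [-0.0, 0.982, -0.191, 0.0]
ft_force: [-4.2, -0.1, 5.0]
grip_width: 0.0507
grasp_force: 65.2
```

jog_arm:
  motion:
    - [[0,0,0,0,0,0.2,255],[0,0,0,0,0,0.4,255],[0,0,0,0,0,0.6,255],[0,0,0,0,0,0.6,255],[0,0,0,0,0,0.6,255]]

```text
clock: 10.95
eef_pos: [0.5872, 0.0953, 0.0384]
tcp_rot: [-0.0, 0.982, -0.191, 0.0]
ft_force: [-5.9, 0.4, 10.2]
grip_width: 0.0509
grasp_force: 65.8
```

```bash
python3 - <<'E'
from m import *
for i in range(4):
  st(); s=bot.grab_frame("scene")
p,R=cur();a,b=proj(s,p)[0]
save(s,"c5.png",(int(a)-45,int(b)-30,int(a)+45,int(b)+45),7)
E
```

```text
uvz -1.25 0.23 38.36 R [[0.9274, -0.3741, 0.0008], [-0.3741, -0.9274, 0.0005], [0.0005, -0.0007, -1.0]] Fuvz -5.6 -1.8 10.2 T -0.72 1.9 0.02 clk 10.95
uvz -1.23 0.22 38.35 R [[0.9274, -0.3742, 0.0008], [-0.3742, -0.9274, 0.0005], [0.0005, -0.0007, -1.0]] Fuvz -5.8 -2.1 11.0 T -0.66 1.92 -0.12 clk 11.0
uvz -1.25 0.26 38.34 R [[0.9274, -0.3742, 0.0008], [-0.3742, -0.9274, 0.0005], [0.0005, -0.0007, -1.0]] Fuvz -4.7 -1.7 11.1 T -0.68 1.89 0.01 clk 11.05
uvz -1.25 0.24 38.34 R [[0.9274, -0.3741, 0.0008], [-0.3741, -0.9274, 0.0005], [0.0005, -0.0007, -1.0]] Fuvz -5.5 -1.9 10.6 T -0.63 1.92 -0.1 clk 11.1
```

View pics/c5.png

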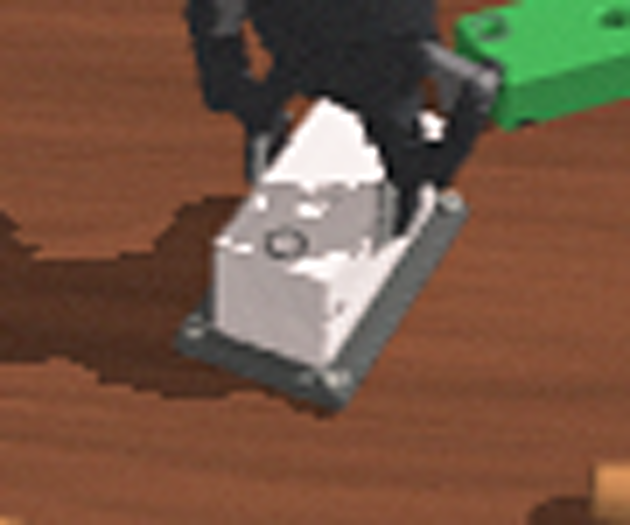

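The crop shows the halves closed with no visible seam gap at (330,340). I add a little more press and ease off the side load.

jog_arm:
  motion:
    - [[0,0,0,-0.1,0,0.2,255],[0,0,0,-0.2,0,0.4,255],[0,0,0,-0.2,0,0.4,255],[0,0,0,-0.2,0,0.4,255],[0,0,0,-0.2,0,0.4,255],[0,0,0,-0.2,0,0.4,255]]

```text
clock: 11.75
eef_pos: [0.5872, 0.0953, 0.0383]
tcp_rot: [-0.0, 0.982, -0.19, 0.001]
ft_force: [-7.1, 0.1, 13.3]
grip_width: 0.0506
grasp_force: 66.1
```

jog_arm:
  motion:
    - [[0,0,0,0,0,0,255],[0,0,0,0,0,0,255],[0,0,0,0,0,0,255],[0,0,0,0,0,0,255],[0,0,0,0,0,0,255]]

```text
clock: 12.25
eef_pos: [0.5872, 0.0953, 0.0383]
tcp_rot: [-0.0, 0.982, -0.19, 0.001]
ft_force: [-5.8, -0.0, 12.7]
grip_width: 0.0509
grasp_force: 66.1
```

```bash
python3 -c "
from m import *
st(); print(bot.sign_off())"
```

```text
uvz -1.26 0.25 38.33 R [[0.9274, -0.374, 0.0012], [-0.374, -0.9274, 0.0004], [0.0009, -0.0008, -1.0]] Fuvz -5.4 -2.2 12.7 T -0.96 1.95 -0.07 clk 12.25
the job is handed in; nothing more can be done
None
```

I fitted the white long top over the stud mould's dowels until the halves met, and handed the job in at 12.3 s with the arm still gripping and pressing: the wrist reads about 13 N, so about 17 N on the mould with the top's weight.

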